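Hold a vial rack in the locating corner of a code reader

TASK

Pick up the rack of vials from the bench, carry it upright and level to the code reader, and set it gently on the reader's scan window with its notched corner towards the corner where the two metal stops meet. Slide it home so that it lies flat and flush against both stops, press it lightly but definitely against both at once, and finish like that: keep hold of the rack with the push still on, for the scan. Do not ram the reader, spill any vial from the rack, or disturb the other things on the bench.

Things in the scene. Friction and masses are not known exactly. Their poses are not given: they have to be found in the camera images.
- rack: Loose white plastic rack, 110 (x) x 58 (y) x 46 mm high, 0.14 to 0.24 kg with vials; 8 holes (2 rows of 4), flat upright sides. Its +x+y corner has an 8 x 8 mm square notch over the full height. Origin: centre of the underside of the 110 x 58 outline; z up, x along the long side. Grip it mid-length across the 58 mm, fingertips 17 to 30 mm above its underside, to clear side stop and vials.
- rack_notch (a point): Point where the rack's +x face and +y face would meet if the notch were not cut: x 55, y 29, z 0 mm in the rack's frame. It coincides with stop_corner when the rack is home.
- reader: Code reader fixed to the bench: low white box 226 (x) x 166 (y) mm, flat dark top 70 mm above the bench with a flush glass scan window; the rack slides easily on top and stops (friction about 0.25). Origin: centre of its underside; z up. Two raised aluminium stops on top form an L, open to -x and -y. It stands on either side of the bench, turned up to 0.4 rad.
- stop_corner (a point): Corner where the inner faces of the two stops meet, at the level of the reader's top: x 68, y 42, z 70 mm in the reader's frame.
- end_stop: Shorter, taller stop: rigid aluminium bar 10 (x) x 92 (y) x 24 mm high, fixed across the reader's top; its inner face looks to the reader's -x (at x = 68 mm of the reader, 5 mm before its own origin). The rack's notched short end goes against it. Origin: centre of its underside, axes as the reader's.
- side_stop: Longer, lower stop: rigid aluminium bar 128 (x) x 10 (y) x 14 mm high, fixed along the reader's top; its inner face looks to the reader's -y (at y = 42 mm of the reader, 5 mm before its own origin). The rack's long side at the notch goes against it. Origin: centre of its underside, axes as the reader's.
- vial_1: Loose capped vial, 16 mm across (cap 17.6 mm), 59 mm tall, 10 g, standing in a hole of the rack with about 1 mm play; its cap's top is 65 mm above the rack's underside. Origin: centre of its underside; z up.
- vial_2: Loose capped vial, 16 mm across (cap 17.6 mm), 59 mm tall, 10 g, standing in a hole of the rack with about 1 mm play; its cap's top is 65 mm above the rack's underside. Origin: centre of its underside; z up.
- vial_3: Loose capped vial, 16 mm across (cap 17.6 mm), 59 mm tall, 10 g, standing in a hole of the rack with about 1 mm play; its cap's top is 65 mm above the rack's underside. Origin: centre of its underside; z up.
- vial_4: Loose capped vial, 16 mm across (cap 17.6 mm), 59 mm tall, 10 g, standing in a hole of the rack with about 1 mm play; its cap's top is 65 mm above the rack's underside. Origin: centre of its underside; z up.
- tip_box: Bystander: box of pipette tips, 84 x 120 x 60 mm, loose. Origin: centre of the underside.
- media_bottle: Bystander: glass bottle, 68 mm across, 125 mm tall, loose. Origin: centre of the underside.
- timer: Bystander: flat bench timer, 58 x 90 x 18 mm, loose. Origin: centre of the underside.

How it is judged:
By the outcome, as a careful person would: the job done as asked, in the order asked, and still so for the second after the job is handed in, while the arm keeps its last pose, push and grip.
It also fails if it takes over 51 s, if anything falls off the work surface, if the arm or the gripper's body presses on something with over 40 N, if the wrist force passes 120 N, or if a joint passes its speed limit or range.

ROBOT

A 6-joint arm with a two-finger parallel gripper is mounted at the origin on the work surface. World frame = base frame: x ahead of the robot, y to its left, z up, the work surface at z = 0. Lengths are in mm, angles in rad, forces in N, time in s.
With the tool pointing down it reaches from about 275 to 1000 mm from the base axis. Payload 8.4 kg.
Tool frame: the origin (TCP) lies at the very end of the fingers, on their centre line; the grasp point (between the pads) lies 19 mm behind it; z points along the fingers, y is the line along which they close (so a half turn about z gives the same grasp; the last joint's range is limited). The gripper opens to 85 mm and grips with 20 to 120 N. Pads are 22 mm wide; open, the fingers measure 114 mm over their backs; the gripper's body (76 mm by 85 mm) begins 54 mm behind the grasp point. The pads swing forward as they close: fully open they stand 13 mm farther back than shut.
Start: joints at [1.21, 0.353, 1.633, -0, 1.155, -0.002], TCP at [219.468, 585.202, 231.281] pointing down, gripper open.
Joint ranges: [-2.63, 2.63], [-0.92, 2.1], [0.06, 2.66], [-1.3, 4.44], [0, 2.69], [-3.02, 3.02]. Speed limits (rad/s): [2.22, 2.22, 2.79, 3.14, 3.14, 3.14].

INTERFACE

Orientations are given as [roll, pitch, yaw] about the fixed x, y, z axes, in that order (R = Rz(yaw) Ry(pitch) Rx(roll)).
In Python, from rig import sensors, grab_frame, camera_params, order gives the robot as it stands. The module is installed in compiled form; this text tells all that it offers.
- The arm moves only by the tool move_arm, never from a script. Its argument "motion" is a list of rows, each a list of 7 numbers: the turn, a rotation vector about the tool's x, y, z in normalised numbers (1 is pi rad), then the shift along the tool's x, y, z in shares of 100 cm (1.0 is 100 cm), then the finger opening in m, from 0 to 0.0854. A call has 1 to 8 rows; each row is the pose to reach, as a shift and turn from the pose commanded when the call began, along the tool's axes at that moment; what a row does not reach only later rows make up. A row lasts 1/8 s, in which the tool goes at most 62.5 mm and 10.7 degrees, less where a joint would pass 70% of its speed; a pose out of reach is approached as far as the arm can. No shift or turn number may pass 1 either way. A call with a gripper value outside its range is refused whole. The fingers move at their own pace and stop on an object; "grip_force" is the grip in N (left out, the last holds). Time passes only in rows, so rows that repeat a pose let the fingers close. It gives the time, the measured TCP pose, the force, the opening and the grip force at its end, in the units of the state.
- sensors.sense(): the state, without advancing time (a new reading comes with each control period).
- grab_frame(name): name is "scene" or "top"; returns (picture, depth): 420x560x3 uint8, red, green, blue; 420x560 float32, mm along the optical axis (not along the pixel's ray), 0 where there is no reading.
- camera_params(name): a dict with "camera_matrix" (3x3 intrinsics, pixels), "world_from_camera" (4x4, takes a point from camera to world coordinates). Camera axes: x right, y down, z forward; pixel columns grow to the right and rows downward; lengths in mm; the calibration is good to about 2 mm. A picture is of the moment at which its call begins. camera_params takes no time and is no camera call.
- order.sign_off(): hands the job in; it is judged then, once.
The state is a dict: "clock": time; "qpos": joint angles; "qvel": joint speeds; "joint_efforts": joint torques, N m; "eef_pos": TCP position; "tcp_rot": TCP orientation; "contact_force": force on the tool from outside, world axes, zero at the start; "wrist_torque": the same for the moment, N m; "opening": opening from 0.0 (shut) to 1.0 (fully open); "grasp_force": force on a finger pad.
Only numpy, scipy, OpenCV 4.12 (cv2) and the standard library are available. Lean on these libraries where they do the work, as an engineer would, in place of code of your own. Each camera call takes 0.05 s, during which the arm holds its last target. There are 200 camera calls.

## Working session

There is one attempt and no reset: what is moved stays moved. The work goes in short steps, Python scripts to look and compute and a tool call to move; the robot and the scene stay as the last step left them, time stands still between calls to the robot, and variables do not carry over. Pictures are saved under pics/ and viewed, at most 10 in all, crops included, and the job is handed in when it is done.

Besides the shell and the picture viewer there is one more tool, called after ">>>" as name(argument=value, ...) on one line, values as JSON. move_arm: Moves the arm, as the interface text tells. Its arguments: {"type":"object","properties":{"motion":{"type":"array","items":{"type":"array","items":{"type":"number"}}},"grip_force":{"type":"number"}},"required":["motion"]}

```bash
mkdir -p pics; cat > h.py <<'E'
import numpy as np, cv2
from rig import sensors, grab_frame, camera_params, order
def cloud(name):
    im,d=grab_frame(name); p=camera_params(name); K=np.array(p["camera_matrix"]); T=np.array(p["world_from_camera"])
    v,u=np.mgrid[0:420,0:560]; r=np.stack([(u-K[0,2])/K[0,0],(v-K[1,2])/K[1,1],np.ones_like(u,float)],-1)*d[...,None]
    return im,d,r@T[:3,:3].T+T[:3,3]
def onplane(name,px,z):
    p=camera_params(name); K=np.array(p["camera_matrix"]); T=np.array(p["world_from_camera"])
    r=(np.c_[np.asarray(px,float),np.ones(len(px))]@np.linalg.inv(K).T)@T[:3,:3].T; o=T[:3,3]
    return o+r*((z-o[2])/r[:,2])[:,None]
E
python3 - <<'E'
from h import *
for n in("top","scene"):
    im,d,P=cloud(n); np.savez(n+"0.npz",im=im,d=d,P=P); cv2.imwrite(f"pics/{n}0.png",im[...,::-1]); print(camera_params(n))
print(sensors.sense())
E
```

```text
{'camera_matrix': array([[426.10387233,   0.        , 275.31168949],
       [  0.        , 426.10387233, 208.53408012],
       [  0.        ,   0.        ,   1.        ]]), 'world_from_camera': array([[ 4.20796797e-03, -9.98589416e-01,  5.29289200e-02,
         5.39962010e+02],
       [-9.99979621e-01, -4.45614648e-03, -4.57176348e-03,
        -6.89195909e+00],
       [ 4.80117364e-03, -5.29086035e-02, -9.98587817e-01,
         1.19902143e+03],
       [ 0.00000000e+00,  0.00000000e+00,  0.00000000e+00,
         1.00000000e+00]])}
{'camera_matrix': array([[470.27521899,   0.        , 280.52429558],
       [  0.        , 470.27521899, 206.73831181],
       [  0.        ,   0.        ,   1.        ]]), 'world_from_camera': array([[ 2.20274815e-01,  8.06683154e-01, -5.48398847e-01,
         1.25649834e+03],
       [ 9.75344087e-01, -1.89944042e-01,  1.12361796e-01,
        -1.15350797e+02],
       [-1.35247256e-02, -5.59628047e-01, -8.28633532e-01,
         1.08464074e+03],
       [ 0.00000000e+00,  0.00000000e+00,  0.00000000e+00,
         1.00000000e+00]])}
{'clock': 0.1, 'qpos': array([ 1.20960049e+00,  3.53530550e-01,  1.63409425e+00, -1.40610361e-05,
        1.15518715e+00, -2.39269326e-03]), 'qvel': array([ 3.19575976e-04, -2.41121517e-03, -2.11771051e-03,  8.48289414e-04,
       -1.16996496e-05, -1.07119393e-03]), 'joint_efforts': array([ 1.40549564e-03, -6.06355548e+01, -3.42819214e+01, -8.99214774e-05,
        3.98934368e-03,  1.49771438e-05]), 'eef_pos': array([219.31531367, 584.78653907, 230.65218597]), 'tcp_rot': array([-3.14037333e+00,  9.93967207e-06,  2.78279521e+00]), 'contact_force': array([ 0.859368  ,  0.25897505, -0.35753917]), 'wrist_torque': array([-0.02436345, -0.03565189,  0.03531777]), 'grasp_force': 0.0, 'opening': 1.0010791145662978}
```

View pics/top0.png

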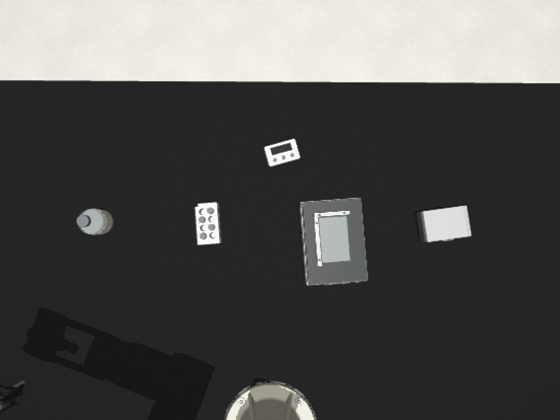

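View pics/scene0.png

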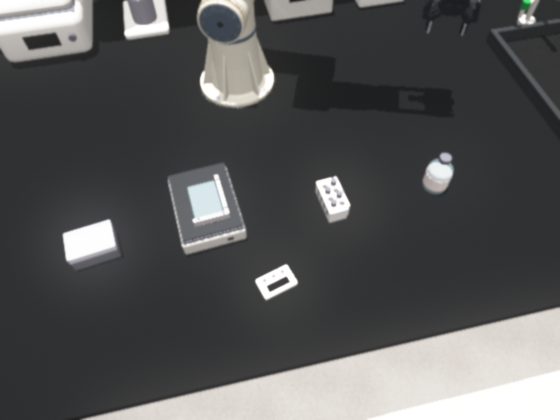

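The top view shows the rack at about (207,224), with what looks like its notch at upper left (198,206). The reader is at (335,242) and its stop corner near (320,215), towards world +x+y. Next I measure.

```bash
python3 - <<'E'
from h import *
f=np.load("top0.npz"); im,d,P=f["im"],f["d"],f["P"]; Z=P[...,2]
a=cv2.resize(im[190:260,180:235],None,fx=7,fy=7,interpolation=2); b=cv2.resize(im[190:295,290:375],None,fx=4.6667,fy=4.6667,interpolation=2)
b=cv2.resize(b,(397,490)); cv2.imwrite("pics/crop.png",np.hstack([a,b])[...,::-1])
def rect(m,name,z,off):
    c=max(cv2.findContours(m.astype(np.uint8),cv2.RETR_EXTERNAL,cv2.CHAIN_APPROX_NONE)[0],key=cv2.contourArea)
    w=onplane("top",c[:,0],z)[:,:2].astype(np.float32); r=cv2.minAreaRect(w); print(name,m.sum(),r,cv2.boxPoints(r).round(1).tolist()); return r
def sub(m,u0,u1,v0,v1):
    k=np.zeros_like(m); k[v0:v1,u0:u1]=m[v0:v1,u0:u1]; return k
g=im.min(2)
rect(sub((Z>38)&(Z<75),185,230,190,260),"rack depth z46",46,0)
rect(sub((Z>42)&(Z<50),185,230,190,260),"rack depth46only",46,0)
rect(sub(g>200,190,225,195,250),"rack white",46,0)
rect(sub((Z>60),292,375,190,295),"reader top",70,0)
rect(sub(g>200,310,323,211,270),"side white",84,0)
rect(sub(g>200,312,352,209,217),"end white",94,0)
for n,s in(("rack",(slice(200,248),slice(195,220))),("reader",(slice(225,275),slice(330,350)))):
    print(n,np.percentile(Z[s],[5,25,50,75,95]))
# scene view
f=np.load("scene0.npz"); P2=f["P"];Z2=P2[...,2];g2=f["im"].min(2)
m=(P2[...,2]>42)&(P2[...,2]<50)&(abs(P2[...,1]-160)<90)&(P2[...,0]>400)&(P2[...,0]<650)
q=P2[m][:,:2].astype(np.float32); print("scene rack",m.sum(),cv2.minAreaRect(q),np.median(Z2[m]))
m=(abs(Z2-70)<4)&(P2[...,1]<0)&(P2[...,1]>-300)&(P2[...,0]>300)&(P2[...,0]<650)
q=P2[m][:,:2].astype(np.float32); print("scene reader",m.sum(),cv2.minAreaRect(q),np.median(Z2[m]))
E
```

```text
rack depth z46 764 ((561.068359375, 171.97579956054688), (109.94880676269531, 59.16877365112305), 4.590004920959473) [[503.8999938964844, 197.10000610351562], [508.6000061035156, 138.10000610351562], [618.2000122070312, 146.89999389648438], [613.5, 205.89999389648438]]
rack depth46only 529 ((561.0108642578125, 172.2457275390625), (110.02790832519531, 58.70854949951172), 5.044198513031006) [[503.6000061035156, 196.60000610351562], [508.79998779296875, 138.1999969482422], [618.4000244140625, 147.8000030517578], [613.2000122070312, 206.3000030517578]]
rack white 621 ((561.0025634765625, 172.58995056152344), (109.06294250488281, 57.22224426269531), 4.625417232513428) [[504.29998779296875, 196.6999969482422], [509.0, 139.6999969482422], [617.7000122070312, 148.5], [613.0, 205.5]]
reader top 5003 ((514.6445922851562, -168.943359375), (218.4876251220703, 160.08766174316406), 4.567660331726074) [[399.3999938964844, -97.9000015258789], [412.1000061035156, -257.3999938964844], [629.9000244140625, -240.0], [617.2000122070312, -80.5]]
side white 177 ((529.190185546875, -125.17083740234375), (18.
[... 159 characters left out ...]
0.5, -116.0]]
end white 103 ((586.7360229492188, -157.91018676757812), (8.493188858032227, 86.61339569091797), 4.826580047607422) [[578.9000244140625, -115.0999984741211], [586.0999755859375, -201.39999389648438], [594.5999755859375, -200.6999969482422], [587.2999877929688, -114.4000015258789]]
rack [-0.59624305  6.97397737 45.39934269 48.45985075 66.48655679]
reader [67.57399762 69.76054377 71.14623152 72.4843003  74.80578589]
scene rack 446 ((561.386474609375, 172.14175415039062), (114.41484069824219, 59.450801849365234), 4.676272392272949) 46.365538420347775
scene reader 3383 ((515.872802734375, -169.576171875), (221.55368041992188, 158.45628356933594), 4.542513370513916) 70.3785509307395
```

View pics/crop.png

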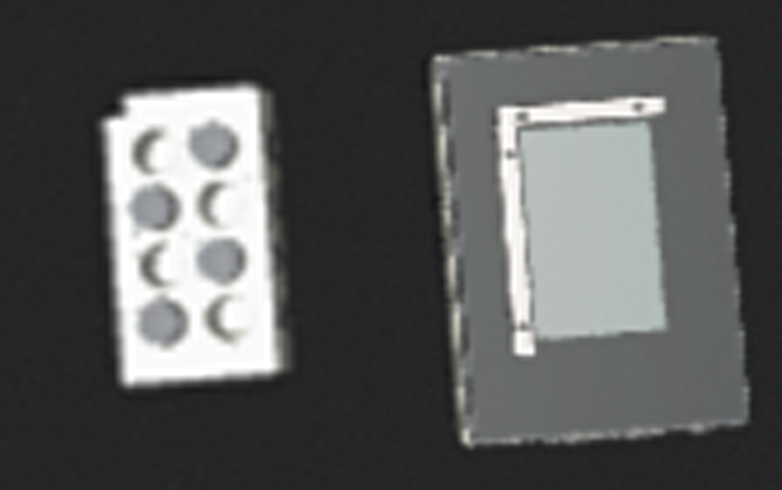

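The crop confirms the notch at the rack's upper left, (115,105) in the crop, which is the +x+y corner. The rack is at (561,172) with yaw about 0.082. The reader is at (515,-169) with yaw about 0.080, and both match the given sizes and heights.

```bash
cat >> h.py <<'E'
from scipy.spatial.transform import Rotation as R
def delta(pos,yaw,start=None):
    s=sensors.sense(); p,r=(s["eef_pos"],s["tcp_rot"])
    A=R.from_euler("xyz",r); B=R.from_euler("xyz",[np.pi,0,yaw])
    print("t",round(s["clock"],2),"pos",p.round(1),"rpy",r.round(4),"F",s["contact_force"].round(1),"op",round(s["opening"],3),"gf",round(s["grasp_force"],1))
    print("turn",(A.inv()*B).as_rotvec().round(4),"shift",(A.inv().apply(np.array(pos)-p)/1000).round(4))
E
python3 -c "
from h import *
delta([561,172,150],np.pi+.081)"
```

```text
t 0.1 pos [219.3 584.8 230.7] rpy [-3.1404  0.      2.7828] F [ 0.9  0.3 -0.4] op 1.001 gf 0.0
turn [-1.200e-03 -3.000e-04 -4.398e-01] shift [-0.4649 -0.2664  0.081 ]
```

The manual's scale: turns go in shares of pi rad. Converting my numbers, -0.44 rad / 3.1416 = -0.1401.

>>> move_arm(motion=[[0,0,-0.0159,-0.04,-0.023,0.005,0.085],[0,0,-0.035,-0.09,-0.052,0.012,0.085],[0,0,-0.0573,-0.14,-0.08,0.02,0.085],[0,0,-0.0764,-0.19,-0.11,0.03,0.085],[0,0,-0.0955,-0.24,-0.138,0.038,0.085],[0,0,-0.1146,-0.29,-0.166,0.047,0.085],[0,0,-0.1337,-0.34,-0.195,0.056,0.085],[-0.0003,0,-0.1401,-0.39,-0.223,0.065,0.085]])

```text
clock: 1.1
eef_pos: [507.2, 237.8, 165.9]
tcp_rot: [3.141, 0.0, -3.059]
contact_force: [1.0, 1.0, 0.5]
opening: 0.994
grasp_force: 0.0
```

>>> move_arm(motion=[[0,0,0,-0.04,-0.01,0.008,0.085],[0,0,0,-0.07,-0.01,0.014,0.085],[0,0,0,-0.085,-0.009,0.016,0.085],[0,0,0,-0.085,-0.009,0.016,0.085],[0,0,0,-0.085,-0.009,0.016,0.085]])

```text
clock: 1.72
eef_pos: [590.6, 237.6, 150.3]
tcp_rot: [3.141, -0.001, -3.06]
contact_force: [-0.2, -0.2, 1.0]
opening: 0.998
grasp_force: 0.0
```

```bash
python3 -c "
from h import *
delta([561,172.2,95],np.pi+.081); delta([561,172.2,21],np.pi+.081)
im,d=grab_frame('scene'); cv2.imwrite('pics/s1.png',cv2.resize(im[100:260,250:450],None,fx=3,fy=3)[...,::-1])"
```

```text
t 1.73 pos [590.6 237.6 150.3] rpy [ 3.1408e+00 -8.0000e-04 -3.0597e+00] F [-0.2 -0.2  1. ] op 0.998 gf 0.0
turn [ 0.0008 -0.0008  0.0009] shift [ 0.0348 -0.0628  0.0552]
t 1.73 pos [590.6 237.6 150.3] rpy [ 3.1408e+00 -8.0000e-04 -3.0597e+00] F [-0.2 -0.2  1. ] op 0.998 gf 0.0
turn [ 0.0008 -0.0008  0.0009] shift [ 0.0347 -0.0629  0.1292]
```

View pics/s1.png

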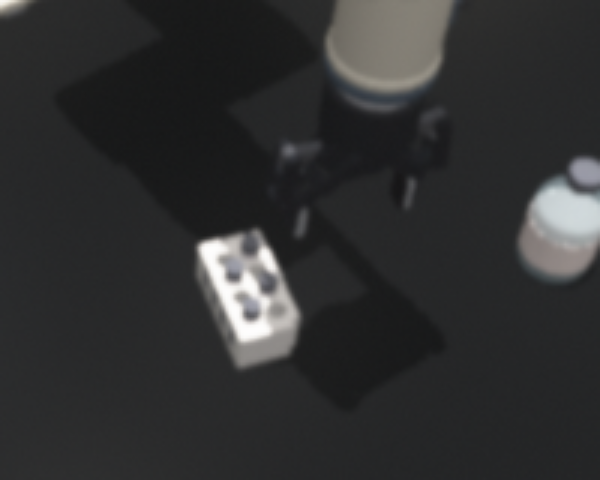

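The picture shows the gripper clear above and to the +y side of the rack (rack at about (248,300) in the crop), with nothing touched. Centre over the rack.

Scaled: -0.001 rad / 3.1416 = -0.0003.

>>> move_arm(motion=[[0,0,0,0.009,-0.017,0,0.085],[0,0,0,0.02,-0.038,0,0.085],[0,0,0,0.03,-0.055,0.01,0.085],[0.0003,-0.0003,0.0003,0.0348,-0.0628,0.025,0.085],[0.0003,-0.0003,0.0003,0.0348,-0.0628,0.045,0.085],[0.0003,-0.0003,0.0003,0.0348,-0.0628,0.055,0.085],[0.0003,-0.0003,0.0003,0.0348,-0.0628,0.055,0.085]])

```text
clock: 2.65
eef_pos: [561.6, 171.7, 94.4]
tcp_rot: [-3.141, -0.0, -3.061]
contact_force: [-0.2, 0.6, -1.0]
opening: 0.997
grasp_force: 0.0
```

```bash
python3 -c "
from h import *
delta([561,172.2,21],np.pi+.081)"
```

```text
t 2.65 pos [561.6 171.7  94.4] rpy [-3.1412e+00 -4.0000e-04 -3.0614e+00] F [-0.2  0.6 -1. ] op 0.997 gf 0.0
turn [-0.0004 -0.0004 -0.0008] shift [0.0005 0.0005 0.0734]
```

>>> move_arm(motion=[[0,0,0,0,0,0.012,0.085],[0,0,0,0,0,0.027,0.085],[0,0,0,0,0,0.042,0.085],[0,0,0,0,0,0.056,0.085],[0,0,0,0,0,0.067,0.085],[0,0,0,0,0,0.073,0.085],[0,0,0,0,0,0.073,0.085]], grip_force=40)

```text
clock: 3.52
eef_pos: [562.1, 172.0, 21.8]
tcp_rot: [-3.141, 0.001, -3.061]
contact_force: [-0.2, -0.9, -0.0]
opening: 0.996
grasp_force: 0.0
```

>>> move_arm(motion=[[0,0,0,0,0,0,0.078],[0,0,0,0,0,0,0.071],[0,0,0,0,0,0,0.065],[0,0,0,0,0,0,0.061],[0,0,0,0,0,0,0.058],[0,0,0,0,0,0,0.05],[0,0,0,0,0,0,0.05],[0,0,0,0,0,0,0.05]], grip_force=40)

```text
clock: 4.53
eef_pos: [562.4, 172.1, 22.6]
tcp_rot: [-3.142, 0.001, -3.061]
contact_force: [-1.8, -0.1, 6.0]
opening: 0.67
grasp_force: 43.4
```

>>> move_arm(motion=[[0,0,0,0,0,-0.004,0.05],[0,0,0,0,0,-0.013,0.05],[0,0,0,0,0,-0.028,0.05],[0,0,0,0,0,-0.048,0.05],[0,0,0,0,0,-0.07,0.05],[0,0,0,0,0,-0.09,0.05],[0,0,0,0,0,-0.103,0.05],[0,0,0,0,0,-0.11,0.05]])

```text
clock: 5.52
eef_pos: [562.4, 172.1, 133.3]
tcp_rot: [3.141, 0.002, -3.061]
contact_force: [0.1, -0.1, -2.0]
opening: 0.668
grasp_force: 42.9
```

```bash
python3 -c "
from h import *
delta([513,-172,132],np.pi+.08)
for n in ('top','scene'):
    im,d,P=cloud(n); np.savez(n+'1.npz',im=im,d=d,P=P)
    if n=='scene': cv2.imwrite('pics/s2.png',cv2.resize(im[80:240,250:450],None,fx=3,fy=3,interpolation=2)[...,::-1])
m=(P[...,2]>128)&(P[...,2]<160)&(f:=P[...,0]>480)&(P[...,0]<640)&(abs(P[...,1]-172)<70)&(im.min(2)>200)
print(m.sum(),cv2.minAreaRect(P[m][:,:2].astype(np.float32)),np.median(P[m],0),np.percentile(P[m][:,2],[5,50,95]))"
```

```text
t 5.53 pos [562.4 172.1 133.3] rpy [ 3.1414e+00  2.3000e-03 -3.0613e+00] F [ 0.1 -0.1 -2. ] op 0.668 gf 42.9
turn [0.0002 0.0023 0.0003] shift [ 0.0769 -0.3391  0.0011]
2 ((514.9014892578125, 148.27218627929688), (5.5935587882995605, 0.0), 162.82675170898438) [514.90152721 148.27217591 156.31337422] [155.11341336 156.31337422 157.51333508]
```

View pics/s2.png

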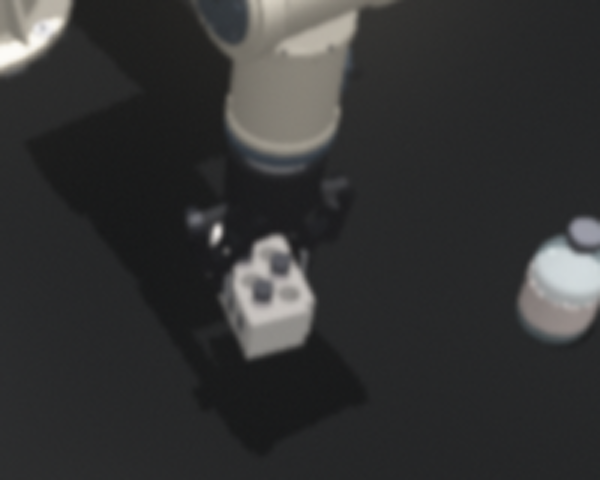

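The picture shows the rack held level with the vials seated (rack at about (268,300) in the crop). Carry it over the reader.

Scaled: 0.002 rad / 3.1416 = 0.0006.

>>> move_arm(motion=[[0,0,0,0.001,-0.005,-0.003,0.05],[0,0.0003,0,0.004,-0.018,-0.006,0.05],[0,0.0006,0,0.009,-0.039,-0.009,0.05],[0,0.0006,0,0.015,-0.065,-0.012,0.05],[0,0.0006,0,0.021,-0.094,-0.012,0.05],[0,0.0006,0,0.028,-0.124,-0.012,0.05],[0,0.0006,0,0.035,-0.154,-0.012,0.05],[0,0.0006,0,0.041,-0.184,-0.012,0.05]])

```text
clock: 6.62
eef_pos: [535.1, -16.9, 144.2]
tcp_rot: [-3.141, -0.001, -3.062]
contact_force: [0.2, 0.5, -1.3]
opening: 0.668
grasp_force: 42.9
```

>>> move_arm(motion=[[0,0,0,0.007,-0.03,0,0.05],[0,0,0,0.014,-0.06,0,0.05],[0,0,0,0.02,-0.088,0,0.05],[0,0,0,0.025,-0.112,0,0.05],[0,0,0,0.03,-0.132,0,0.05],[0,0,0,0.033,-0.145,0,0.05],[0,0,0,0.0345,-0.1514,0,0.05],[0,0,0,0.0345,-0.1514,0,0.05]])

```text
clock: 7.62
eef_pos: [513.5, -168.6, 144.2]
tcp_rot: [3.141, -0.001, -3.062]
contact_force: [-0.1, 1.2, -0.9]
opening: 0.668
grasp_force: 43.0
```

```bash
python3 -c "
from h import *
delta([514.2,-168.3,110],np.pi+.08)
im,d,P=cloud('scene'); np.savez('scene2.npz',im=im,d=d,P=P)
cv2.imwrite('pics/s3.png',cv2.resize(im[100:270,140:340],None,fx=3.5,fy=3.5,interpolation=2)[...,::-1])"
```

```text
t 7.62 pos [ 513.5 -168.6  144.2] rpy [ 3.1415e+00 -9.0000e-04 -3.0620e+00] F [-0.1  1.2 -0.9] op 0.668 gf 43.0
turn [ 0.0001 -0.0009 -0.0004] shift [-0.0007  0.0002  0.0342]
```

View pics/s3.png

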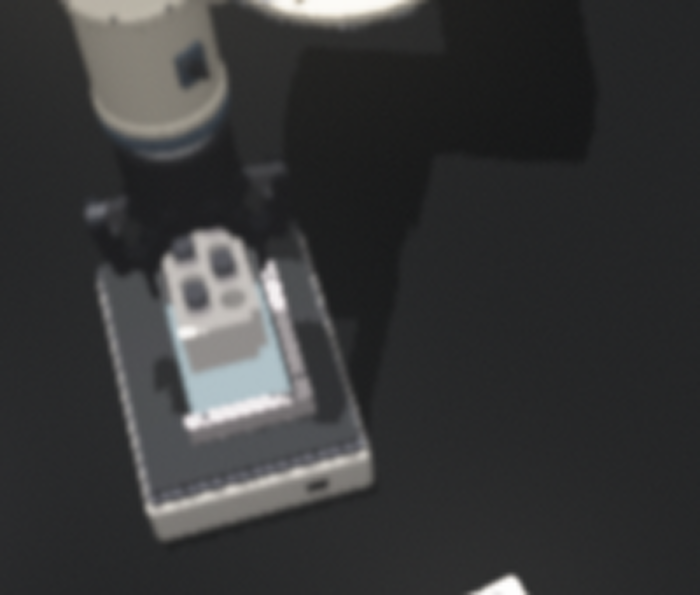

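The rack hangs above the glass window, inside the L (stops at about (240,415) and (285,340) in the crop). Lower it.

Scaled: -0.001 rad / 3.1416 = -0.0003.

>>> move_arm(motion=[[0,0,0,0,0,0.005,0.05],[0,0,0,0,0,0.014,0.05],[0,-0.0003,0,0,0,0.024,0.05],[0,-0.0003,0,0,0,0.034,0.05],[0,-0.0003,0,0,0,0.041,0.05],[0,-0.0003,0,0,0,0.045,0.05],[0,-0.0003,0,0,0,0.047,0.05],[0,-0.0003,0,0,0,0.047,0.05]])

```text
clock: 8.68
eef_pos: [513.8, -168.4, 97.3]
tcp_rot: [-3.142, 0.0, -3.061]
contact_force: [0.3, 0.5, -1.0]
opening: 0.669
grasp_force: 43.0
```

>>> move_arm(motion=[[0,0,0,0,0,0.0005,0.05],[0,0,0,0,0,0.001,0.05],[0,0,0,0,0,0.0015,0.05],[0,0,0,0,0,0.002,0.05],[0,0,0,0,0,0.0025,0.05],[0,0,0,0,0,0.003,0.05],[0,0,0,0,0,0.003,0.05]])

```text
clock: 9.55
eef_pos: [513.7, -168.3, 94.2]
tcp_rot: [-3.142, 0.0, -3.061]
contact_force: [0.5, -0.1, -0.9]
opening: 0.669
grasp_force: 43.0
```

>>> move_arm(motion=[[0,0,0,0,0,0.0004,0.05],[0,0,0,0,0,0.0008,0.05],[0,0,0,0,0,0.001,0.05],[0,0,0,0,0,0.001,0.05]])

```text
clock: 10.05
eef_pos: [513.7, -168.4, 93.2]
tcp_rot: [-3.142, 0.0, -3.061]
contact_force: [-0.4, -0.6, -1.1]
opening: 0.67
grasp_force: 43.0
```

>>> move_arm(motion=[[0,0,0,0,0,0.0003,0.05],[0,0,0,0,0,0.0006,0.05],[0,0,0,0,0,0.0006,0.05],[0,0,0,0,0,0.0006,0.05]])

```text
clock: 10.55
eef_pos: [513.8, -168.3, 92.6]
tcp_rot: [-3.142, 0.0, -3.061]
contact_force: [-0.2, 0.3, -0.8]
opening: 0.672
grasp_force: 43.0
```

>>> move_arm(motion=[[0,0,0,0,0,0.0003,0.05],[0,0,0,0,0,0.0005,0.05],[0,0,0,0,0,0.0005,0.05]])

```text
clock: 10.92
eef_pos: [513.7, -168.4, 92.6]
tcp_rot: [-3.141, 0.0, -3.061]
contact_force: [-2.6, 0.5, 5.7]
opening: 0.669
grasp_force: 43.8
```

>>> move_arm(motion=[[0,0,0,0,0,0.0003,0.05],[0,0,0,0,0,0.0005,0.05],[0,0,0,0,0,0.0005,0.05]])

```text
clock: 11.3
eef_pos: [513.7, -168.4, 92.5]
tcp_rot: [-3.142, 0.0, -3.061]
contact_force: [-3.9, 1.7, 11.8]
opening: 0.67
grasp_force: 44.5
```

Contact felt. Ease the load and slide most of the way.

>>> move_arm(motion=[[0,0,0,-0.001,0.001,-0.0005,0.05],[0,0,0,-0.003,0.0025,-0.0005,0.05],[0,0,0,-0.006,0.0045,-0.0005,0.05],[0,0,0,-0.008,0.0065,-0.0005,0.05],[0,0,0,-0.01,0.008,-0.0005,0.05],[0,0,0,-0.011,0.009,-0.0005,0.05],[0,0,0,-0.011,0.009,-0.0005,0.05]])

```text
clock: 12.18
eef_pos: [524.5, -158.7, 92.6]
tcp_rot: [-3.141, 0.001, -3.061]
contact_force: [-1.6, 0.5, 5.5]
opening: 0.67
grasp_force: 43.8
```

```bash
python3 -c "
from h import *
delta([528.2,-155.1,92.6],np.pi+.08)
print(sensors.sense()['wrist_torque'].round(2))
im,d,P=cloud('scene'); np.savez('scene3.npz',im=im,d=d,P=P)
cv2.imwrite('pics/s4.png',cv2.resize(im[140:260,160:260],None,fx=5,fy=5,interpolation=2)[...,::-1])"
```

```text
t 12.18 pos [ 524.5 -158.7   92.6] rpy [-3.1410e+00  1.1000e-03 -3.0612e+00] F [-1.6  0.5  5.5] op 0.67 gf 43.8
turn [-0.0006  0.0011  0.0004] shift [-0.004   0.0033 -0.    ]
[-0.02  0.16  0.06]
```

View pics/s4.png

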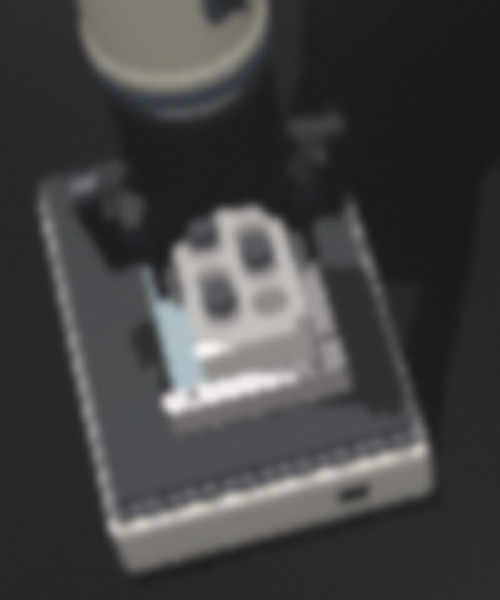

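The rack sits on the window a few mm from both stops; the small gaps are near (290,385) and (315,330). Now approach the side stop by feel.

>>> move_arm(motion=[[0,0,0,0,0.0005,0,0.05],[0,0,0,0,0.001,0,0.05],[0,0,0,0,0.0015,0,0.05],[0,0,0,0,0.002,0,0.05],[0,0,0,0,0.002,0,0.05]])

```text
clock: 12.85
eef_pos: [524.6, -156.8, 92.6]
tcp_rot: [-3.141, 0.002, -3.061]
contact_force: [-0.2, -2.4, 4.9]
opening: 0.67
grasp_force: 43.7
```

>>> move_arm(motion=[[0,0,0,0,0.0004,0,0.05],[0,0,0,0,0.0008,0,0.05],[0,0,0,0,0.0008,0,0.05]])

```text
clock: 13.22
eef_pos: [524.6, -156.6, 92.6]
tcp_rot: [-3.14, 0.002, -3.061]
contact_force: [0.4, -5.9, 5.2]
opening: 0.667
grasp_force: 43.6
```

>>> move_arm(motion=[[0,0,0,0,0.0004,0,0.05],[0,0,0,0,0.0008,0,0.05],[0,0,0,0,0.0008,0,0.05]])

```text
clock: 13.6
eef_pos: [524.6, -156.5, 92.6]
tcp_rot: [-3.139, 0.002, -3.061]
contact_force: [-0.1, -9.5, 4.3]
opening: 0.668
grasp_force: 43.6
```

```bash
python3 -c "
from h import *
delta([528.2,-155.1,92.6],np.pi+.08)
print(sensors.sense()['wrist_torque'].round(2))"
```

```text
t 13.6 pos [ 524.6 -156.5   92.6] rpy [-3.1388e+00  2.0000e-03 -3.0611e+00] F [-0.1 -9.5  4.3] op 0.668 gf 43.6
turn [-0.0028  0.002   0.0004] shift [-0.0037  0.0011  0.    ]
[-1.74  0.1  -0.27]
```

Scaled: 0.003 rad / 3.1416 = 0.001.

>>> move_arm(motion=[[-0.0003,0.0003,0.0003,0,0,0,0.05],[-0.0006,0.0003,0.001,0,0,0,0.05],[-0.0006,0.0003,0.001,0,0,0,0.05],[-0.0006,0.0003,0.001,0,0,0,0.05]])

```text
clock: 14.1
eef_pos: [524.5, -156.5, 92.6]
tcp_rot: [-3.141, 0.001, -3.064]
contact_force: [-1.1, -9.7, 3.0]
opening: 0.668
grasp_force: 43.6
```

```bash
python3 -c "
from h import *
delta([528.2,-155.1,92.6],np.pi+.08)
print(sensors.sense()['wrist_torque'].round(2))"
```

```text
t 14.1 pos [ 524.5 -156.5   92.6] rpy [-3.1409e+00  9.0000e-04 -3.0639e+00] F [-1.1 -9.7  3. ] op 0.668 gf 43.6
turn [-0.0007  0.0009 -0.0023] shift [-0.0038  0.0011 -0.    ]
[-1.67  0.08 -0.15]
```

Scaled: 0.002 rad / 3.1416 = 0.0006.

>>> move_arm(motion=[[0,0,0.0003,-0.0005,-0.0005,0,0.05],[0,0,0.0006,-0.001,-0.0008,0,0.05],[0,0,0.0006,-0.0015,-0.0008,0,0.05],[0,0,0.0006,-0.002,-0.0008,0,0.05],[0,0,0.0006,-0.0025,-0.0008,0,0.05],[0,0,0.0006,-0.0025,-0.0008,0,0.05]])

```text
clock: 14.85
eef_pos: [525.7, -156.4, 92.6]
tcp_rot: [3.141, -0.002, -3.065]
contact_force: [-5.9, -7.2, 10.9]
opening: 0.668
grasp_force: 44.3
```

>>> move_arm(motion=[[0,0,0,-0.0004,0,0,0.05],[0,0,0,-0.0008,0,0,0.05],[0,0,0,-0.001,0,0,0.05],[0,0,0,-0.001,0,0,0.05]])

```text
clock: 15.35
eef_pos: [526.7, -156.4, 92.5]
tcp_rot: [3.141, -0.002, -3.065]
contact_force: [-5.4, -6.5, 10.2]
opening: 0.668
grasp_force: 44.4
```

```bash
python3 -c "
from h import *
delta([528.2,-155.1,92.6],np.pi+.08)
print(sensors.sense()['wrist_torque'].round(2))"
```

```text
t 15.35 pos [ 526.7 -156.4   92.5] rpy [ 3.1411e+00 -1.9000e-03 -3.0653e+00] F [-5.4 -6.5 10.2] op 0.668 gf 44.4
turn [ 0.0005 -0.0019 -0.0037] shift [-0.0016  0.0011 -0.0001]
[-1.3   0.76  0.28]
```

Scaled: -0.001 rad / 3.1416 = -0.0003.

>>> move_arm(motion=[[0,-0.0003,-0.0003,-0.0004,0,-0.0003,0.05],[0,-0.0006,-0.0003,-0.0008,0,-0.0004,0.05],[0,-0.0006,-0.0003,-0.0012,0,-0.0004,0.05],[0,-0.0006,-0.0003,-0.0012,0,-0.0004,0.05]])

```text
clock: 15.85
eef_pos: [527.5, -156.3, 92.6]
tcp_rot: [3.141, -0.001, -3.065]
contact_force: [-5.1, -7.3, 7.4]
opening: 0.667
grasp_force: 43.9
```

>>> move_arm(motion=[[0,0,0,-0.0004,0,0,0.05],[0,0,0,-0.0008,0,0,0.05],[0,0,0,-0.0008,0,0,0.05]])

```text
clock: 16.23
eef_pos: [527.5, -156.3, 92.6]
tcp_rot: [3.141, -0.002, -3.064]
contact_force: [-7.6, -8.4, 9.7]
opening: 0.668
grasp_force: 44.3
```

```bash
python3 -c "
from h import *
delta([528.2,-155.1,92.6],np.pi+.08)
print(sensors.sense()['wrist_torque'].round(2))"
```

```text
t 16.23 pos [ 527.5 -156.3   92.6] rpy [ 3.1409e+00 -2.2000e-03 -3.0644e+00] F [-7.6 -8.4  9.7] op 0.668 gf 44.3
turn [ 0.0007 -0.0022 -0.0028] shift [-0.0008  0.0011 -0.    ]
[-1.69  1.31  0.07]
```

End-stop contact felt. Add a little more push and level the pitch.

Scaled: -0.003 rad / 3.1416 = -0.001.

>>> move_arm(motion=[[0.0002,-0.0003,0,-0.0004,0.0002,-0.0002,0.05],[0.0002,-0.001,0,-0.0008,0.0003,-0.0003,0.05],[0.0002,-0.001,0,-0.0012,0.0003,-0.0003,0.05],[0.0002,-0.001,0,-0.0012,0.0003,-0.0003,0.05],[0.0002,-0.001,0,-0.0012,0.0003,-0.0003,0.05]])

```text
clock: 16.85
eef_pos: [527.5, -156.2, 92.6]
tcp_rot: [3.141, -0.001, -3.064]
contact_force: [-12.8, -11.5, 10.7]
opening: 0.67
grasp_force: 44.4
```

```bash
python3 - <<'E'
from h import *
delta([528.2,-155.1,92.6],np.pi+.08)
print(sensors.sense()['wrist_torque'].round(2))
o=[]
for n,(v0,v1,u0,u1),s in(('scene',(150,240,165,255),6),('top',(190,295,290,375),4.7)):
    im,d,P=cloud(n); np.savez(n+'4.npz',im=im,d=d,P=P); o.append(cv2.resize(im[v0:v1,u0:u1],(390,490),interpolation=2))
cv2.imwrite('pics/s5.png',np.hstack(o)[...,::-1])
E
```

```text
t 16.85 pos [ 527.5 -156.2   92.6] rpy [ 3.1414e+00 -1.4000e-03 -3.0643e+00] F [-12.8 -11.5  10.7] op 0.67 gf 44.4
turn [ 0.0002 -0.0014 -0.0027] shift [-0.0008  0.0011 -0.    ]
[-2.09  1.9  -0.01]
```

View pics/s5.png

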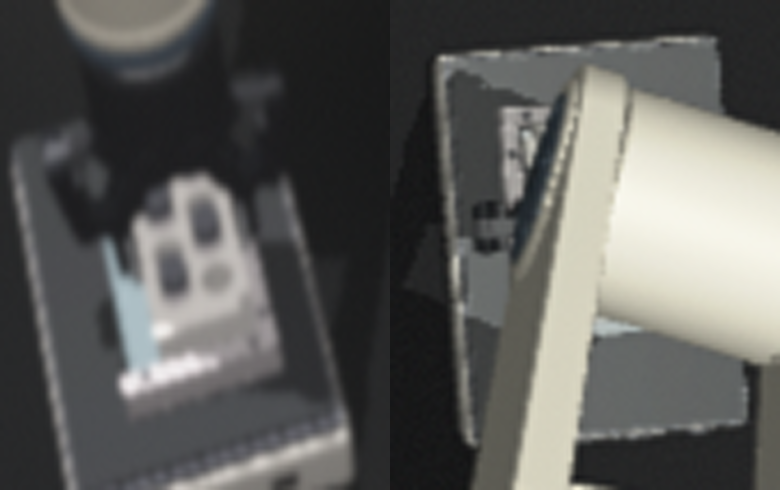

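Scene view: the rack sits in the L, with its end at the end stop (190,370), its side at the side stop (260,330), and vials seated. Forces show contact on both stops, about 12 N each, with no yaw moment. One last level trim, then settle and confirm.

Scaled: -0.001 rad / 3.1416 = -0.0003.

>>> move_arm(motion=[[0,-0.0003,0,0,0,0,0.05],[0,-0.0008,0,0,0,0,0.05],[0,-0.0008,0,0,0,0,0.05],[0,-0.0008,0,0,0,0,0.05],[0,-0.0008,0,0,0,0,0.05],[0,-0.0008,0,0,0,0,0.05]])

```text
clock: 17.7
eef_pos: [527.5, -156.2, 92.6]
tcp_rot: [3.141, 0.001, -3.064]
contact_force: [-12.3, -10.6, 10.4]
opening: 0.674
grasp_force: 44.4
```

```bash
python3 - <<'E'
from h import *
delta([527.5,-156.2,92.6],np.pi+.0775)
print(sensors.sense()['wrist_torque'].round(2))
f=np.load('scene4.npz');P=f['P'];g=f['im'].min(2)
# rack top: plane fit of points at ~116 mm
m=(abs(P[...,2]-116)<5)&(P[...,0]>530)&(P[...,0]<590)&(P[...,1]>-195)&(P[...,1]<-115)&(g>120)
q=P[m]; print(m.sum(),np.median(q[:,2]),cv2.minAreaRect(q[:,:2].astype(np.float32)),q[:,0].max(),q[:,1].max())
E
```

```text
t 17.7 pos [ 527.5 -156.2   92.6] rpy [ 3.1415e+00  1.2000e-03 -3.0643e+00] F [-12.3 -10.6  10.4] op 0.674 gf 44.4
turn [ 0.0001  0.0012 -0.0002] shift [ 0.  0. -0.]
[-2.08  1.97 -0.  ]
297 116.05259355724286 ((556.5216064453125, -153.54348754882812), (53.99361038208008, 59.237003326416016), 0.9866392612457275) 583.9112854002046 -123.73204113153545
```

The rack top measures 116 mm (70 + 46), the front face sits at the end stop, and the push on both stops is steady.

```bash
python3 -c "
from rig import order
print(order.sign_off())"
```

```text
the job is handed in; nothing more can be done
None
```

I set the rack home flat in the reader's corner, notch to the stop corner and vials seated, and signed off at 17.7 s with the arm still gripping it and pushing about 11–12 N against each stop.

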